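Lock the sprocket jig with a ball-lock pin

ROBOT

A 6-joint arm with a two-finger parallel gripper is mounted at the origin on the work surface. World frame = base frame: x ahead of the robot, y to its left, z up, the work surface at z = 0. Lengths are in mm, angles in rad, forces in N, time in s.
With the tool pointing down it reaches from about 250 to 800 mm from the base axis. Payload 8.5 kg.
Tool frame: the origin (TCP) lies at the very end of the fingers, on their centre line; the grasp point (between the pads) lies 19 mm behind it; z points along the fingers, y is the direction in which the jaws open and shut (so a half turn about z gives the same grasp; the last joint's range is limited). The gripper opens to 85 mm and grips with 20 to 120 N. Pads are 22 mm wide; open, the fingers measure 114 mm over their backs; the gripper's body (76 mm by 85 mm) begins 54 mm behind the grasp point. The pads swing forward as they close: fully open they stand 13 mm farther back than shut.
Start: joints at [1.169, 0.238, -0.013, 1.319, 0, 1.571], TCP at [205.296, 483.148, 231.276] pointing down, gripper open.
Joint ranges: [-2.66, 2.66], [-1.03, 1.9], [-1.14, 1.46], [-1.82, 2.27], [-1.45, 1.34], [-3.14, 3.14]. Speed limits (rad/s): [2.22, 2.22, 2.79, 3.14, 3.14, 3.14].

INTERFACE

Orientations are given as a rotation vector (axis times angle).
In Python, from cell import * gives the robot as it stands. The module is installed in compiled form; this text tells all that it offers.
- The arm moves only by the shell command python3 -m creep 'ROWS' [OPENING] [FORCE]. ROWS is JSON, a list that holds one entry, the list of rows, each a list of 6 numbers: the shift along the tool's x, y, z in cm, then the turn, a rotation vector about the tool's x, y, z in rad. In form: [[[dx, dy, dz, wx, wy, wz], ...]]. A call has 1 to 8 rows; each row is the pose to reach, as a shift and turn from the pose measured when the call began, along the tool's axes at that moment; what a row does not reach only later rows make up. A row lasts 1/12 s, in which the tool goes at most 41.7 mm and 7.16 degrees, less where a joint would pass 70% of its speed; a pose out of reach is approached as far as the arm can. A call with a gripper value outside its range is refused whole. OPENING is the finger opening in cm, from 0 to 8.54, set as the call begins (- or left out, the last holds). The fingers move at their own pace and stop on an object; FORCE is the grip in N (left out, the last holds). Time passes only in rows, so rows that repeat a pose let the fingers close. It gives the time, the measured TCP pose, the force and the opening at its end, in the units of the state.
- read_state(): the state, without advancing time (a new reading comes with each control period).
- snapshot(name): name is "scene" or "side" or "wrist"; returns a dict with "image" (480x640x3 uint8, blue, green, red), "fov_y" (degrees; the focal length in pixels is half the picture's height over the tangent of half this angle, whatever the lens; pixels are square), "cx", "cy" (the principal point, pixels), "k1" (the pictures are not rectified: a ray, as slopes to the right and down, at radius r is drawn at 1 + k1 r^2 times it, then the intrinsics apply), "world_to_cam" (4x4, takes a point from world to camera coordinates). Camera axes: x right, y up, looking along -z (the intrinsics and any distortion apply to the point x, -y, -z); pixel columns grow to the right and rows downward; lengths in mm; the calibration is good to about 2 mm. A picture is of the moment at which its call begins. There is no depth.
- finish_job(): hands the job in, once; it reports no verdict.
The state is a dict: "time_s": time; "joint_pos": joint angles; "joint_vel": joint speeds; "joint_torque": joint torques, N m; "tcp_pos": TCP position; "tcp_rot": TCP orientation; "contact_force": force on the tool from outside, world axes, zero at the start; "wrist_torque": the same for the moment, N m; "finger_gap": finger opening in mm.
Only numpy, scipy, OpenCV 4.12 (cv2) and the standard library are available. Lean on these libraries where they do the work, as an engineer would, in place of code of your own. Each camera call takes 0.05 s, during which the arm holds its last target. There are 200 camera calls.

TASK

Lock the sprocket into its bench jig: swing the raised hold-down bar fully down into the jig's fork, then take the longer of the two ball-lock pins from the pin rest and, keeping its thumb button pressed in, slide it through both fork ears and the bar's eye from whichever side is free, until its shoulder meets the fork. Let go so that the button springs out and the balls lock the pin, and leave the other pin and all other things undisturbed where they are.

Things in the scene. Friction and masses are not known exactly. Their poses are not given: they have to be found in the camera images.
- jig: Fixed steel jig; origin: centre of its underside, on the bench. Base 260 (x) x 130 (y) x 12 mm, a sprocket of 106 mm diameter mounted at its middle (top 52 mm up). At the -x end a fork: two ears, each 34 (x) x 8 mm (y), rising to 88 mm above the bench, inner faces at y = +-11 mm, outer faces at y = +-19 mm, with a 14.5 mm bore through both along y.
- fork_bore (a point): Centre of the fork's bore, midway between the ears: at x = -85, y = 0, z = 75 mm in the jig's frame. The bore's axis is this point's y axis (same axes as the jig).
- bar_hinge (a point): Hinge of the hold-down bar: at x = +85, y = 0, z = 75 mm in the jig's frame; the hinge axis is the jig's y axis.
- bar (a joint): Angle of the hold-down bar (rad): 0 = fully down on its stop, level from hinge to fork, its eye between the ears in line with the bore; positive = free end raised (up to 1.2). Starts at 0.35 to 0.85 and stays where it is left; 2 to 8 N at the free end moves it.
- bar_end (a point): Middle of the bar's upper face above its eye: 170 mm from the hinge, 17 mm above the bar's centre line. The aluminium bar is 18 mm wide (along y) and ends 18 mm beyond this point; its eye is a 17 mm hole. When down, its upper face is 92 mm above the bench, 4 mm above the ears. x runs along the bar towards the hinge.
- rack: Fixed aluminium pin rest, base 110 (x) x 150 (y) x 10 mm, two notched walls up to 49 mm above the bench. The two pins lie in its notches side by side, 68 mm apart (which is where varies), level, axes 45 mm above the bench, along the rest's x axis, tips to +x, heads to -x. They can slide lengthwise and be lifted out.
- pin: Long ball-lock pin, loose, 0.1 to 0.15 kg. Origin on its axis at the shoulder face; x points to the tip. x = 0 to 47 mm: shank, 12 mm diameter; then a tapered nose to x = 58 mm. x = -45 to 0: collar, 19 mm diameter; its front face (x = 0) is the shoulder that stops against an ear. Two balls at x = 42 mm stand out to 19 mm across and pass the bore only while the button is in by 4 mm or more.
- pin_flange (a point): Centre of the front face of the long pin's grip flange, at x = -45 mm in the pin's frame. The flange is a disc 48 mm in diameter, 8 mm thick (x = -53 to -45 mm). One finger goes on this face above the collar, the other on the thumb button behind, squeezing along the pin's axis: that presses the button and holds the pin.
- pin_button (a joint): Travel of the long pin's thumb button (m): 0 = out (balls out, locked), 0.006 = fully in (balls retracted). A disc 44 mm in diameter, 6 mm thick, behind the flange; its rear face is at x = -66 mm in the pin's frame when out, -60 mm when in. Pressed along the pin's +x with 3 N at first, 8 N fully in; springs back.
- pin_mid (a point): Point on the long pin's axis 19 mm from the shoulder towards the tip; same axes as the pin. It lies at the centre of the fork's bore when the pin is fully home, from either side.
- pin_short: The short ball-lock pin, loose, same head, collar and origin as the long one, but its shank and nose end at x = 34 mm; too short for the fork. Leave it alone.
- coupler: Loose black hose coupler standing upright, open tube 72 mm in diameter, 80 mm high; origin at the centre of its underside. It stands beside one of the fork's ears, about 110 mm from the bore, blocking insertion from that side (either side of the jig).
- idler: Loose flat idler sprocket lying on the bench, 80 mm across the teeth, 14 mm high; origin at the centre of its underside. It lies on the side of the fork opposite to the coupler, low enough to work over.
- screwdriver: Loose black-handled screwdriver, 190 mm long, lying on the bench beyond the pin rest; about 30 mm high. Leave it alone.
- bracket: Loose black ribbed casting, 154 x 38 x 20 mm, lying on the bench; origin at the centre of its underside, long side along its x. Leave it alone.
- tin: Loose steel tin, 56 mm in diameter, 70 mm high, standing beside the pin rest; origin at the centre of its underside. Leave it alone.
Things that resemble listed ones, but are neither listed nor needed, are in the scene too. What is shaped like the pin but orange or white is not meant.

How it is judged:
By the outcome, as a careful person would: the job done as asked, in the order asked, and still so for the second after the job is handed in, with the robot touching nothing.
It also fails if it takes over 61 s, if anything falls off the work surface, if the arm or the gripper's body presses on something with over 40 N, if the wrist force passes 120 N, or if a joint passes its speed limit or range.

## Working session

There is one attempt and no reset: what is moved stays moved. The work goes in short steps, Python scripts to look and compute and a shell command to move; the robot and the scene stay as the last step left them, time stands still between calls to the robot, and variables do not carry over. Pictures are saved under pics/ and viewed, about 8 in all and at most 12, crops included, and the job is handed in when it is done.

```bash
mkdir -p pics; ls
cat > h.py <<'E'
import numpy as np, cv2, pickle
from cell import *
from scipy.spatial.transform import Rotation as R
def snap(cam,fn):
    s=snapshot(cam); cv2.imwrite(f'pics/{fn}.png',s['image']); pickle.dump(s,open(f'pics/{fn}.pkl','wb')); return s
def load(fn): return pickle.load(open(f'pics/{fn}.pkl','rb'))
def K(s):
    f=240/np.tan(np.radians(s['fov_y'])/2); return np.array([[f,0,s['cx']],[0,f,s['cy']],[0,0,1]])
D=lambda s: np.array([s['k1'],0,0,0,0.])
F=np.diag([1.,-1,-1])
def ray(s,uv):
    # exact fixed-point undistort
    k=K(s); d=np.array([(uv[0]-k[0,2])/k[0,0],(uv[1]-k[1,2])/k[1,1]]); p=d.copy()
    for _ in range(50): p=d/(1+s['k1']*(p@p))
    W=np.array(s['world_to_cam']); Rw=W[:3,:3]; c=-Rw.T@W[:3,3]
    v=Rw.T@np.array([p[0],-p[1],-1]); return c,v/np.linalg.norm(v)
def onz(s,uv,z):
    c,v=ray(s,uv); return c+v*(z-c[2])/v[2]
def tri(s1,a,s2,b):
    c1,v1=ray(s1,a);c2,v2=ray(s2,b)
    t=np.linalg.lstsq(np.c_[v1,-v2],c2-c1,rcond=None)[0]
    p,q=c1+t[0]*v1,c2+t[1]*v2; return (p+q)/2,np.linalg.norm(p-q)
def proj(s,P):
    W=np.array(s['world_to_cam']); p=(W[:3,:3]@np.atleast_2d(P).T).T+W[:3,3]
    q=np.c_[p[:,0]/-p[:,2],-p[:,1]/-p[:,2]]; r=(q**2).sum(1,keepdims=True); q=q*(1+s['k1']*r)
    k=K(s); return q*[k[0,0],k[1,1]]+[k[0,2],k[1,2]]
E
python3 - <<'E'
from h import *
for c in('scene','side','wrist'):
    s=snap(c,c+'0'); W=np.array(s['world_to_cam']); print(c,s['fov_y'],s['k1'],(-W[:3,:3].T@W[:3,3]).round(),W[2,:3].round(2))
print(read_state())
a=[cv2.imread(f'pics/{c}0.png') for c in('scene','side')]
E
```

```text
pics
scene 42.12764660154258 -0.19244741359378806 [1630.  -90. 1076.] [ 0.74 -0.02  0.67]
side 42.57258544742125 -0.2118879634747353 [  58. -718. 1101.] [-0.39 -0.5   0.77]
wrist 58.095982671028125 -0.07087717273318571 [135. 513. 373.] [-0.28  0.12  0.95]
{'time_s': 0.15, 'joint_pos': array([ 1.16896198e+00,  2.38679267e-01, -1.40482594e-02,  1.31920351e+00,
       -1.55643879e-05,  1.57083250e+00]), 'joint_vel': array([ 0.00066097, -0.00271733,  0.00274974, -0.00017133,  0.00078815,
       -0.00043714]), 'joint_torque': array([-5.78443814e-04, -5.39078736e+01,  3.46596444e+01,  1.44300322e-02,
        4.49493029e-06, -6.71873181e-06]), 'tcp_pos': array([205.21294519, 482.89047011, 230.81107543]), 'tcp_rot': array([-6.26975226e-01, -3.07817747e+00,  1.75131483e-03]), 'contact_force': array([-0.31752996, -0.06739945, -1.35748135]), 'wrist_torque': array([-0.02387196, -0.00483434, -0.00640501]), 'finger_gap': 85.28207383288543}
```

View pics/scene0.png

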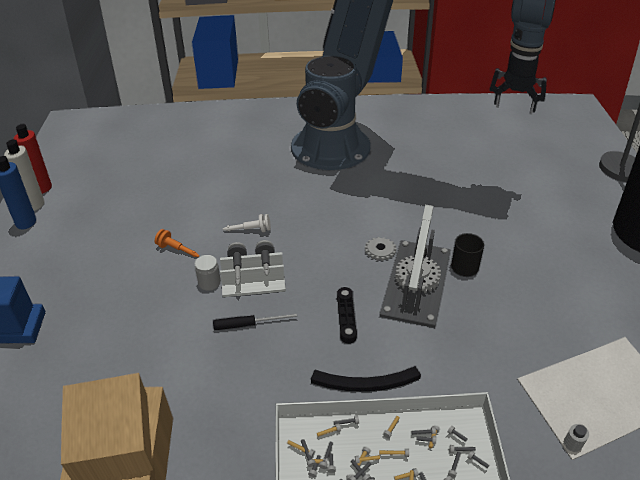

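View pics/side0.png

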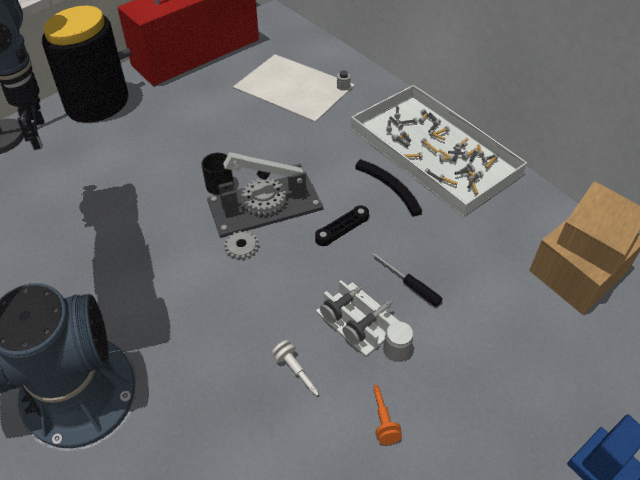

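Scene: the jig's base spans about (380-450, 240-325), with its bar tip raised at (428,208). The coupler is at (467,255) on the +y side and the idler at (380,249) on the -y side. The pin rest is at (253,270), with two pins at columns 237 and 266. Side: the jig is at (265,200) and the rest at (355,320). I'll enlarge both.

Run:
```python
from h import *
a,b=cv2.imread('pics/scene0.png'),cv2.imread('pics/side0.png')
def c(i,x,y,w,h): return cv2.resize(i[y:y+h,x:x+w],(400,300),interpolation=cv2.INTER_CUBIC)
m=np.vstack([np.hstack([c(a,210,230,88,66),c(a,368,198,136,136)]),np.hstack([c(b,305,270,120,90),c(b,195,130,140,105)])])
m=np.vstack([np.hstack([c(a,210,230,88,66),c(a,362,200,176,132)]),np.hstack([c(b,305,270,120,90),c(b,195,130,140,105)])])
cv2.imwrite('pics/c1.png',m)
```

```text
(no output)
```

View pics/c1.png

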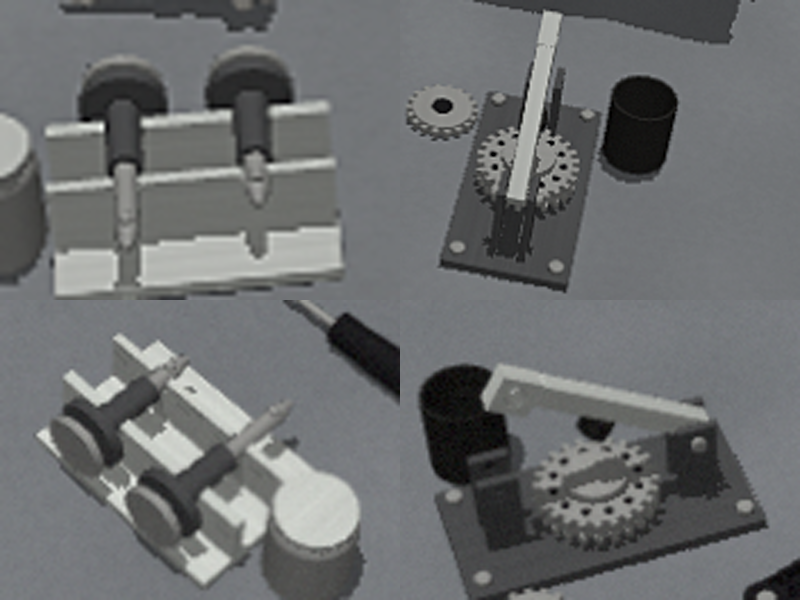

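Top left shows that the pin at -y (left) is the long one, beside the tin. The bolts and bar are clear. I'll triangulate them.

Run:
```python
from h import *
s,d=load('scene0'),load('side0')
def S1(x,y): return (210+x*.22,230+y*.22)
def S2(x,y): return (362+(x-400)*.44,200+y*.44)
def D1(x,y): return (305+x*.3,270+(y-300)*.3)
def D2(x,y): return (195+(x-400)*.35,130+(y-300)*.35)
P={'f-':(S2(498,98),D2(482,577)),'f+':(S2(587,114),D2(454,495)),'h-':(S2(457,246),D2(744,506))}
for n,(a,b) in P.items(): print(n,tri(s,a,d,b),onz(s,a,14).round(1),onz(d,b,14).round(1))
print('h+',onz(s,S2(556,266),14))
print('base corners scene',[onz(s,S2(*q),12).round(1) for q in((441,262),(567,285))])
print('bar end top: ',tri(s,S2(552,14),d,D2(500,368)))
print('tipL',tri(s,S1(126,244),d,D1(290,404)),'tipS',tri(s,S1(257,203),d,D1(187,357)))
print('btn side L',onz(d,D1(155,520),45),'S',onz(d,D1(77,447),45))
for q in ((47,130),(328,103),(47,190),(338,162)): print('wall',onz(s,S1(*q),49).round(1))
print('tin',onz(d,D1(317,510),70), 'coupler',onz(s,S2(645,95),80))
print('idler',onz(s,S2(441,107),14))
```

```text
f- (array([474.34929032, 163.08635589,  18.71311714]), np.float64(0.10805240938934327)) [469.2 164.2  14. ] [476.2 167.   14. ]
f+ (array([506.54267942, 257.56505197,  19.03714461]), np.float64(0.6508646182504909)) [500.9 259.5  14. ] [508.7 261.7  14. ]
h- (array([691.50365012,  90.35731705,  18.77358856]), np.float64(0.8025634412471173)) [687.   91.5  14. ] [694.3  93.5  14. ]
h+ [719.39289019 186.92086596  14.        ]
base corners scene [array([705.5,  73.4,  12. ]), array([742.9, 194.2,  12. ])]
bar end top:  (array([537.3695269 , 195.97738206, 188.7688577 ]), np.float64(2.3501443571867946))
tipL (array([ 622.87622826, -249.84961432,   46.39074673]), np.float64(2.094062574087889)) tipS (array([ 596.71337942, -183.04589531,   46.65048527]), np.float64(0.9462784301716867))
btn side L [ 504.02117299 -261.00631866   45.        ] S [ 500.70228469 -191.43763673   45.        ]
wall [ 538.4 -295.3   49. ]
wall [ 525.4 -146.1   49. ]
wall [ 583.7 -291.9   49. ]
wall [ 570.8 -140.8   49. ]
tin [ 571.61404049 -326.75769705   70.        ] coupler [545.20122208 305.56656163  80.        ]
idler [480.56679144  98.63072417  14.        ]
```

```bash
cat >> h.py <<'E'
def down(yaw): # tool y axis at heading yaw (deg), z down
    y=np.array([np.cos(np.radians(yaw)),np.sin(np.radians(yaw)),0]); z=np.array([0,0,-1.]); return np.c_[np.cross(y,z),y,z]
def go(p,yaw=None):
    st=read_state(); R0=R.from_rotvec(st['tcp_rot']).as_matrix()
    yaws=np.degrees(np.arctan2(R0[1,1],R0[0,1]))
    d=R0.T@(np.array(p)-st['tcp_pos'])/10
    if yaw is not None:
        best=min((yaw,yaw+180),key=lambda a:abs((a-yaws+180)%360-180)); w=R.from_matrix(R0.T@down(best)).as_rotvec()
    else: w=np.zeros(3)
    print('t%.2f'%st['time_s'],'tcp',st['tcp_pos'].round(1),'yaw %.1f'%yaws,'j',st['joint_pos'].round(2),'F',st['contact_force'].round(1),'gap %.1f'%st['finger_gap'])
    print(' rows:',d.round(2),w.round(3),'n>=',max(np.linalg.norm(d)/4.17,np.degrees(np.linalg.norm(w))/7.16).round(1))
E
python3 -c "
from h import *
go((574,183,235),71.5)"
```

```text
t0.15 tcp [205.2 482.9 230.8] yaw 67.0 j [ 1.17  0.24 -0.01  1.32 -0.    1.57] F [-0.3 -0.1 -1.4] gap 85.3
 rows: [-45.67 -13.18  -0.4 ] [-0.001 -0.    -0.079] n>= 11.4
```

```bash
python3 -m creep '[[[-15,-4.4,-1.5,0,0,-0.04],[-22,-6.4,-1.5,0,0,-0.079],[-22,-6.4,-1.5,0,0,-0.079],[-22,-6.4,-1.5,0,0,-0.079],[-22,-6.4,-1.5,0,0,-0.079],[-22,-6.4,-1.5,0,0,-0.079]]]' 0 40
python3 -c "
from h import *
go((574,183,245),71.5)"
```

```text
time_s: 0.65
tcp_pos: [385.2, 335.3, 246.0]
tcp_rot: [0.508, 3.1, -0.002]
contact_force: [-0.6, -0.3, 0.6]
finger_gap: 12.4
t0.65 tcp [385.2 335.3 246. ] yaw 71.4 j [ 0.72  0.21 -0.01  1.35 -0.    1.04] F [-0.6 -0.3  0.6] gap 12.4
 rows: [-22.76  -8.41   0.14] [-0.001  0.001 -0.002] n>= 5.8
```

```bash
python3 -m creep '[[[-22.8,-8.4,0.1,0,0,0],[-22.8,-8.4,0.1,0,0,0],[-22.8,-8.4,0.1,0,0,0],[-22.8,-8.4,0.1,0,0,0],[-22.8,-8.4,0.1,0,0,0],[-22.8,-8.4,0.1,0,0,0],[-22.8,-8.4,0.1,0,0,0]]]'
python3 -c "
from h import *
s=snap('wrist','w1');go((574,183,245),71.5)
J=np.array([598,174.5,0]);a=np.radians(-18.5)
B=np.array([[np.cos(a),-np.sin(a)],[np.sin(a),np.cos(a)]])
print(proj(s,[[*(J[:2]+B@np.array([x,y])),z] for x,y,z in((-115,-50,14),(-115,50,14),(-102,-19,88),(-102,19,88),(-68,-19,88))]).round())"
```

```text
time_s: 1.23
tcp_pos: [578.8, 178.7, 244.0]
tcp_rot: [0.515, 3.098, -0.005]
contact_force: [-2.0, 0.0, -0.8]
finger_gap: -0.2
t1.28 tcp [576.6 180.4 244.1] yaw 71.1 j [ 0.3   0.37  0.22  1.41 -0.    0.63] F [-0.8 -0.7  0.3] gap -0.2
 rows: [ 0.33  0.16 -0.09] [-0.002  0.    -0.006] n>= 0.1
[[258.  76.]
 [380.  76.]
 [291.  91.]
 [348.  90.]
 [292. 143.]]
```

View pics/w1.png

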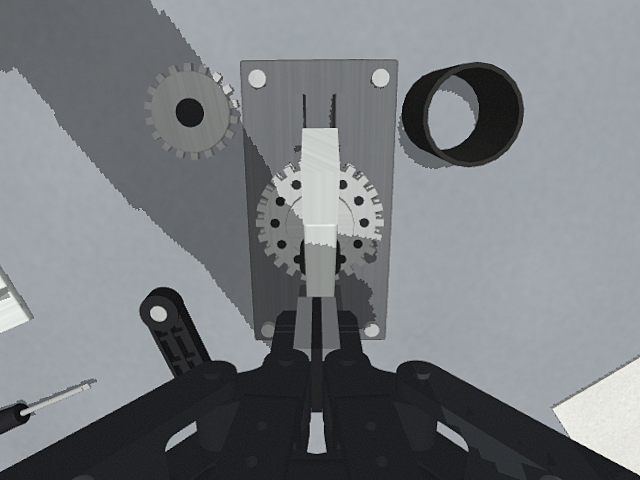

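Wrist: the jig bolts are at (257,78) and (380,77), within 2 px of prediction. The bar is centred at column 320 and the coupler is on the +y side. Next I push the bar down along its arc.

```bash
python3 -m creep '[[[0.3,0.2,2,0,0,0],[0.3,0.2,4.5,0,0,0],[0.3,0.2,7,0,0,0],[0.6,0.2,8,0,0,0],[1.0,0.2,9,0,0,0],[1.5,0.2,10,0,0,0],[1.9,0.2,11,0,0,0],[2.3,0.2,12,0,0,0]]]'
python3 -c "
from h import *
go((546,192,92),71.5)"
```

```text
time_s: 1.95
tcp_pos: [554.2, 190.1, 123.9]
tcp_rot: [-0.513, -3.099, 0.004]
contact_force: [-0.8, -1.1, 3.7]
finger_gap: 0.0
t1.95 tcp [554.2 190.1 123.9] yaw 71.2 j [ 0.33  0.4  -0.06  1.11 -0.    0.66] F [-0.8 -1.1  3.7] gap 0.0
 rows: [ 0.84 -0.07  3.19] [-0.003 -0.    -0.005] n>= 0.8
```

```bash
python3 -m creep '[[[0.3,0,0.8,0,0,0],[0.5,0,1.6,0,0,0],[0.7,0,2.4,0,0,0],[0.8,0,3.0,0,0,0],[0.8,0,3.3,0,0,0],[0.8,0,3.3,0,0,0],[0.8,0,3.3,0,0,0]]]'
python3 -c "
from h import *
go((546,192,92),71.5)"
```

```text
time_s: 2.53
tcp_pos: [546.1, 193.1, 92.0]
tcp_rot: [-0.512, -3.098, 0.002]
contact_force: [-6.1, 0.8, 14.7]
finger_gap: -0.2
t2.53 tcp [546.1 193.1  92. ] yaw 71.2 j [ 0.34  0.41 -0.13  1.03 -0.    0.67] F [-6.1  0.8 14.7] gap -0.2
 rows: [-0.03 -0.11 -0.  ] [-0.001 -0.001 -0.005] n>= 0.0
```

```bash
python3 -m creep '[[[0,0,0.1,0,0,0],[0,0,0.15,0,0,0],[0,0,0.15,0,0,0]]]'
python3 -m creep '[[[0,0,-1,0,0,0],[0,0,-4,0,0,0],[-3,0,-8,0,0,0],[-6,0,-12,0,0,0],[-6,0,-14,0,0,0],[-6,0,-14,0,0,0],[-6,0,-14,0,0,0]]]' 8.5
python3 -c "
from h import *
s=snap('wrist','w2');go((518,-258,180),5)"
```

```text
time_s: 2.78
tcp_pos: [546.1, 193.1, 92.0]
tcp_rot: [-0.513, -3.099, 0.001]
contact_force: [-6.2, -1.8, 18.9]
finger_gap: 0.3
time_s: 3.37
tcp_pos: [604.5, 173.8, 233.4]
tcp_rot: [0.514, 3.097, 0.002]
contact_force: [-0.6, -0.0, -0.7]
finger_gap: 83.3
t3.42 tcp [603.2 173.8 231.7] yaw 71.2 j [ 0.28  0.42  0.25  1.41 -0.    0.61] F [-0.2 -0.3 -0.9] gap 85.1
 rows: [ -5.86 -43.62   5.19] [-0.     0.     1.155] n>= 10.6
```

View pics/w2.png

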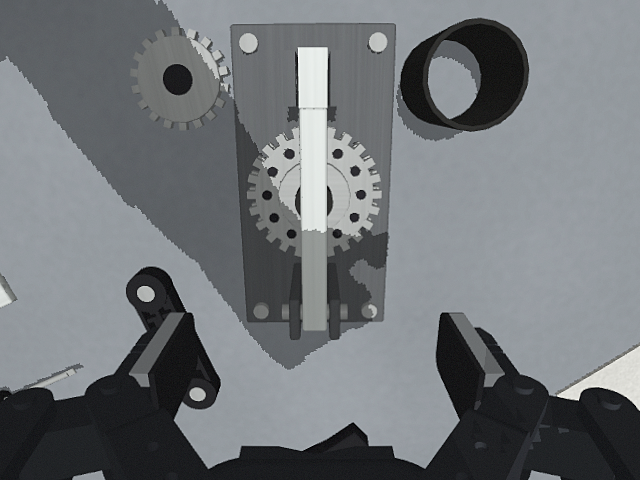

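Wrist: the bar is level in the fork (tip at (312,47), z contact stopped at 92.0 mm). Next, the pin rest.

```bash
python3 -m creep '[[[0,-4,0,0,0,0.12],[-1,-8,0,0,0,0.24],[-2,-12,0,0,0,0.36],[-2,-16,0,0,0,0.48],[-3,-20,0,0,0,0.6],[-3,-24,0,0,0,0.72],[-3,-28,0,0,0,0.84],[-4,-32,0,0,0,0.96]]]' 8.5
python3 -c "
from h import *
go((540,-325,210),5)
s=load('w2')
t=onz(s,(312.5,47),92); b=[onz(s,p,14) for p in((249,43),(378,42),(261,311),(370,312))]
print(t,np.round(b,1),np.mean(b,0)); h=onz(s,(314.5,331),92);print(h,h-t,np.degrees(np.arctan2(*(h-t)[1::-1])))"
```

```text
time_s: 4.08
tcp_pos: [534.8, -142.6, 230.4]
tcp_rot: [-1.891, -2.505, 0.002]
contact_force: [1.1, -0.4, 0.7]
finger_gap: 85.1
t4.08 tcp [ 534.8 -142.6  230.4] yaw 15.9 j [-0.26  0.29  0.06  1.34 -0.    1.03] F [ 1.1 -0.4  0.7] gap 85.1
 rows: [-17.69  -4.49   2.02] [-0.003 -0.001  0.19 ] n>= 4.4
[501.82524967 206.54892554  92.        ] [[474.5 162.9  14. ]
 [506.3 258.4  14. ]
 [693.9  89.   14. ]
 [727.8 185.   14. ]] [600.60777713 173.83533547  14.        ]
[687.30555322 144.29750169  92.        ] [185.48030356 -62.25142385   0.        ] -18.55292811817707
```

```bash
python3 -m creep '[[[-4,-1,0.5,0,0,0.12],[-8,-2,1,0,0,0.19],[-12,-3,2,0,0,0.19],[-15,-4,2,0,0,0.19],[-17.7,-4.5,2,0,0,0.19],[-17.7,-4.5,2,0,0,0.19],[-17.7,-4.5,2,0,0,0.19]]]'
python3 -c "
from h import *
s=snap('wrist','w3');go((540,-325,210),5)"
```

```text
time_s: 4.67
tcp_pos: [538.8, -325.6, 208.0]
tcp_rot: [-2.12, -2.309, 0.004]
contact_force: [-1.5, 0.5, -0.3]
finger_gap: 85.2
t4.72 tcp [ 539.  -324.5  208.5] yaw 5.0 j [-0.54  0.43  0.22  1.36 -0.    0.94] F [ 0.8  0.3 -0.1] gap 84.9
 rows: [-0.05  0.09 -0.15] [-0.006 -0.003 -0.001] n>= 0.1
```

View pics/w3.png

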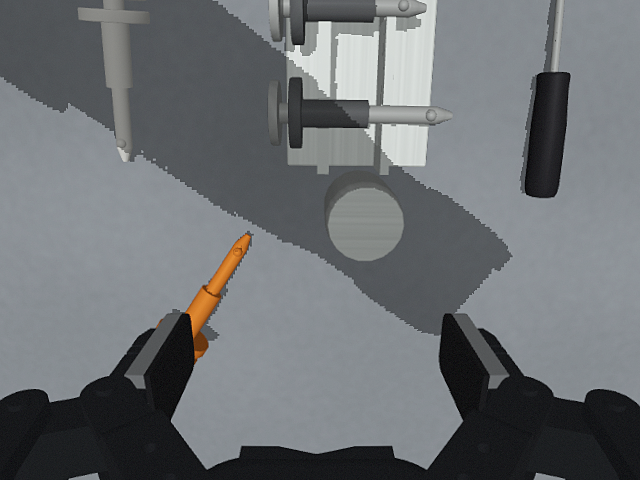

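Wrist: the long pin lies at row about 114, with its tip at (452,116), shoulder at (368,114), flange front face at column 302 and button rear at column 269.

```bash
python3 -c "
from h import *
s=load('w3')
q=lambda *p: onz(s,p,45)
t,sh=q(452,116),q(368.5,114); f=(q(303,78)+q(302,150))/2; b=(q(269,82)+q(269,146))/2
u=np.array([np.cos(np.radians(5)),np.sin(np.radians(5)),0])
print('tip',t,'sh',sh,'fl',f,'btn',b,'ang',np.degrees(np.arctan2(*(t-b)[1::-1])))
for p,o in((t,58),(sh,0),(f,-45),(b,-66)): print((p-o*u).round(1))
print('wallend',q(287,165),onz(s,(434,0),10))
"
```

```text
tip [ 625.96765059 -250.32550414   45.        ] sh [ 568.36217536 -254.4097078    45.        ] fl [ 523.32331412 -258.80155376   45.        ] btn [ 500.38217479 -260.60087762   45.        ] ang 4.677507676269651
[ 568.2 -255.4   45. ]
[ 568.4 -254.4   45. ]
[ 568.2 -254.9   45. ]
[ 566.1 -254.8   45. ]
wallend [ 515.04847221 -294.18412327   45.        ] [ 610.34227314 -170.42585366   10.        ]
```

```bash
python3 -c "
from h import *
go((514.2,-259.4,110),4.8)"
```

```text
t4.72 tcp [ 539.  -324.5  208.5] yaw 5.0 j [-0.54  0.43  0.22  1.36 -0.    0.94] F [ 0.8  0.3 -0.1] gap 84.9
 rows: [ 6.67 -1.85  9.88] [-0.006 -0.003  0.003] n>= 2.9
```

```bash
python3 -m creep '[[[4,-1,2,0,0,0],[6.7,-1.8,4,0,0,0.003],[6.7,-1.8,7,-0.006,-0.003,0.003],[6.7,-1.8,9.9,-0.006,-0.003,0.003],[6.7,-1.8,9.9,-0.006,-0.003,0.003],[6.7,-1.8,9.9,-0.006,-0.003,0.003],[6.7,-1.8,9.9,-0.006,-0.003,0.003]]]' 4
python3 -c "
from h import *
go((514.2,-259.4,56.5),4.8); s=snap('side','d1')
print(proj(s,[[514.2,-259.4,110]]))
i=s['image'][200:380,260:440]; w=snap('wrist','w4')['image']
cv2.imwrite('pics/c2.png',np.hstack([cv2.resize(i,(400,400),interpolation=3),w[60:460,120:520]]))"
```

```text
time_s: 5.3
tcp_pos: [515.3, -258.6, 111.2]
tcp_rot: [2.125, 2.313, 0.001]
contact_force: [-0.5, 0.3, 0.5]
finger_gap: 40.0
t5.30 tcp [ 515.3 -258.6  111.2] yaw 4.8 j [-0.47  0.39 -0.11  1.07  0.    1.02] F [-0.5  0.3  0.5] gap 40.0
 rows: [-0.07 -0.13  5.47] [0.001 0.    0.001] n>= 1.3
[[356.34945882 314.97728835]]
```

View pics/c2.png

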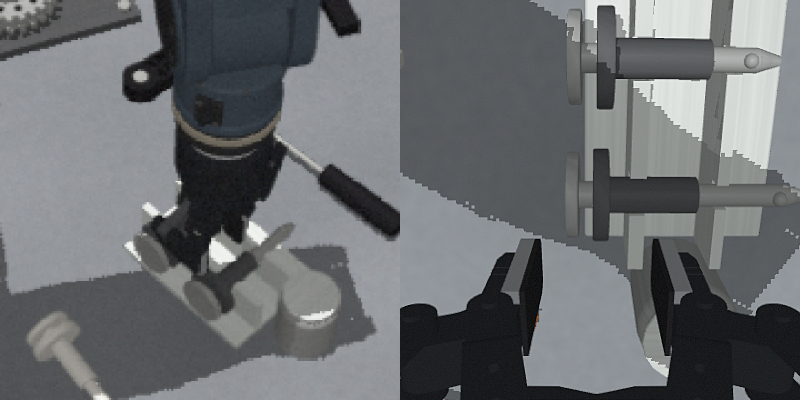

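The crops show the fingers centred on the flange and button of the long pin (columns about 592). I'll descend and close.

```bash
python3 -m creep '[[[-0.1,-0.1,2,0,0,0],[-0.1,-0.1,4,0,0,0],[-0.1,-0.1,5.5,0,0,0],[-0.1,-0.1,5.5,0,0,0],[-0.1,-0.1,5.5,0,0,0]]]'
python3 -m creep '[[[0,0,0,0,0,0],[0,0,0,0,0,0],[0,0,0,0,0,0],[0,0,0,0,0,0],[0,0,0,0,0,0],[0,0,0,0,0,0]]]' 1 50
python3 -c "
from h import *
go((514.2,-259.4,56.5),4.8); w=snap('wrist','w5')['image']"
```

```text
time_s: 5.82
tcp_pos: [515.3, -260.8, 57.4]
tcp_rot: [2.125, 2.31, 0.002]
contact_force: [-0.6, 0.6, 0.7]
finger_gap: 39.9
time_s: 6.32
tcp_pos: [516.1, -261.4, 59.0]
tcp_rot: [2.123, 2.308, 0.002]
contact_force: [-0.6, -0.5, 8.2]
finger_gap: 12.7
t6.32 tcp [ 516.1 -261.4   59. ] yaw 4.8 j [-0.47  0.43 -0.19  0.94  0.    1.02] F [-0.6 -0.5  8.2] gap 12.7
 rows: [ 0.22 -0.18  0.25] [ 0.005  0.003 -0.   ] n>= 0.1
```

```bash
python3 -c "
from h import *
s=snap('side','d2');i=s['image'][255:375,290:430]
w=load('w5')['image']
cv2.imwrite('pics/c3.png',np.hstack([cv2.resize(i,(420,360),interpolation=3),w[60:420,120:500]]))"
```

```text
(no output)
```

View pics/c3.png

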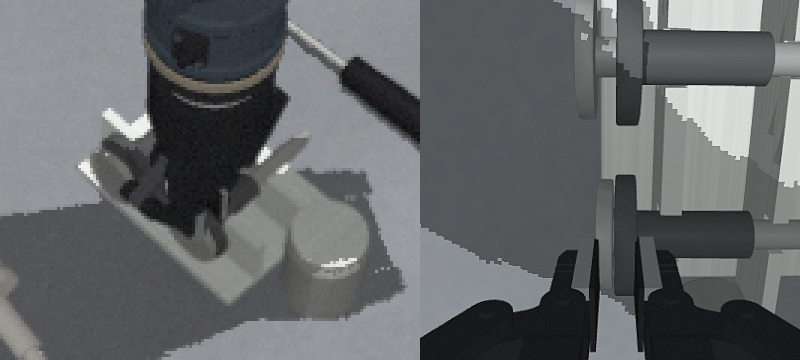

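The crop shows the fingers around the flange and button, with the button closed up against the flange. I'll lift and look.

```bash
python3 -m creep '[[[0,0,-0.3,0,0,0],[0,0,-0.8,0,0,0],[0,0,-2,0,0,0],[0,0,-3.5,0,0,0],[0,0,-5,0,0,0],[0,0,-7,0,0,0],[0,0,-9,0,0,0],[0,0,-9,0,0,0]]]'
python3 -c "
from h import *
s=snap('side','d3'); a=snap('scene','s3')
go((515,-200,180),71.5); w=snap('wrist','w6')['image']
i=s['image'][205:345,285:445]; j=a['image'][200:310,190:320]
cv2.imwrite('pics/c4.png',np.vstack([np.hstack([cv2.resize(i,(400,350),interpolation=3),cv2.resize(j,(400,350),interpolation=3)]),np.hstack([w[200:440,:] ,np.zeros((240,160,3),np.uint8)])]))"
```

```text
time_s: 7.08
tcp_pos: [517.4, -262.0, 153.2]
tcp_rot: [2.119, 2.304, 0.005]
contact_force: [0.1, -0.3, -0.1]
finger_gap: 12.2
t7.18 tcp [ 516.1 -261.4  149.8] yaw 4.8 j [-0.47  0.36 -0.05  1.15  0.    1.02] F [-0.8  0.1 -1.5] gap 12.3
 rows: [ 6.11  0.42 -3.04] [ 0.003  0.007 -1.164] n>= 9.3
```

View pics/c4.png

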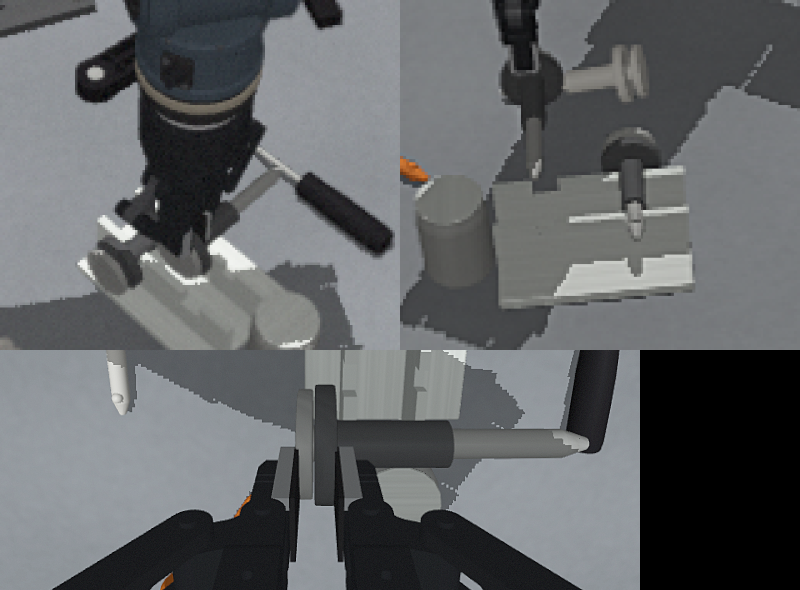

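Lifted level, with the button held in. The tip is at wrist (588,294), side (398,272.6) and scene (234.5,256), and the shoulder is at wrist (453,294). I'll triangulate it in the tool frame.

```bash
python3 -c "
from h import *
w,d,a=load('w6'),load('d3'),load('s3'); st=read_state()
p,R0=st['tcp_pos'],R.from_rotvec(st['tcp_rot']).as_matrix()
T=dict(w=(588,294),d=(398.2,272.6),a=(234.5,255.9)); C=dict(w=w,d=d,a=a)
for m,n in('wd','wa','da'):
    X,e=tri(C[m],T[m],C[n],T[n]); print(m+n,X.round(1),round(e,1),(R0.T@(X-p)).round(1))
for z in(134,137,140):
  for n,q in(('tip',(588,294)),('sh',(453,294.5)),('colrear',(338,294.5)),('ftop',(333,238))):
    X=onz(w,q,z); print(z,n,(R0.T@(X-p)).round(1),end=' ')
  print()
"
```

```text
wd [ 628.9 -249.5  137.1] 2.3 [  2.1 113.9  12.2]
wa [ 626.2 -247.6  138.7] 2.3 [  4.3 111.3  10.6]
da [ 628.5 -248.1  139.3] 4.0 [  3.6 113.6  10.1]
134 tip [  0.8 114.7  15.4] 134 sh [ 1.3 57.  15.1] 134 colrear [ 1.7 10.2 14.9] 134 ftop [25.6  7.9 14.8] 
137 tip [  2.2 112.6  12.4] 137 sh [ 2.8 55.9 12.1] 137 colrear [ 3.1 10.  11.9] 137 ftop [26.5  7.8 11.8] 
140 tip [  3.7 110.4   9.3] 140 sh [ 4.2 54.9  9.1] 140 colrear [4.5 9.9 8.9] 140 ftop [27.5  7.6  8.8]
```

```bash
python3 -m creep '[[[2,0,-0.5,0,0,-0.1],[5,0,-1,0,0,-0.22],[8,-0.5,-1,0,0,-0.34],[11,-1,-1,0,0,-0.46],[14.5,-1.5,-1,0,0,-0.58],[18,-2,-1,0,0,-0.7],[21,-3,-1,0,0,-0.82],[24,-4,-1,0,0,-0.94]]]'
python3 -c "
from h import *
go((472.7,55.7,160),71.5)"
```

```text
time_s: 7.9
tcp_pos: [454.2, -23.7, 156.8]
tcp_rot: [0.839, 3.024, -0.002]
contact_force: [-0.2, 0.3, -1.6]
finger_gap: 12.4
t7.90 tcp [454.2 -23.7 156.8] yaw 59.0 j [-0.05  0.16 -0.32  1.1  -0.    0.49] F [-0.2  0.3 -1.6] gap 12.4
 rows: [ 2.5   7.76 -0.33] [-0.001  0.004 -0.218] n>= 2.0
```

```bash
python3 -m creep '[[[1,2.5,-0.3,0,0,-0.07],[1.6,5,-0.3,0,0,-0.14],[2.5,7.5,-0.3,0,0,-0.218],[2.5,7.8,-0.3,0,0.004,-0.218],[2.5,7.8,-0.3,0,0.004,-0.218],[2.5,7.8,-0.3,0,0.004,-0.218],[2.5,7.8,-0.3,0,0.004,-0.218]]]'
python3 -c "
from h import *
go((472.7,55.7,88),71.5)"
```

```text
time_s: 8.48
tcp_pos: [472.3, 55.2, 159.1]
tcp_rot: [-0.507, -3.099, 0.002]
contact_force: [0.3, -0.4, -1.2]
finger_gap: 12.3
t8.48 tcp [472.3  55.2 159.1] yaw 71.4 j [ 0.12  0.19 -0.26  1.12 -0.    0.44] F [ 0.3 -0.4 -1.2] gap 12.3
 rows: [-0.03  0.07  7.11] [-0.002 -0.002 -0.002] n>= 1.7
```

```bash
python3 -m creep '[[[0,0,2,0,0,0],[0,0,4,0,0,0],[0,0,6,0,0,0],[0,0.1,7.1,0,0,0],[0,0.1,7.1,0,0,0],[0,0.1,7.1,0,0,0],[0,0.1,7.1,0,0,0]]]'
python3 -c "
from h import *
go((472.7,55.7,88),71.5)
w,d,a=snap('wrist','w7'),snap('side','d7'),snap('scene','s7')
B=np.array([519.3,200.9,75]);jy=np.array([.318,.948,0]);
for s in(w,d,a): print(proj(s,[B-40*jy,B-19*jy,B-98*jy]).round(1).tolist())
i=d['image'][150:260,180:300]; j=a['image'][205:285,365:455]
cv2.imwrite('pics/c5.png',np.hstack([w['image'][0:400,110:510],np.vstack([cv2.resize(i,(330,300),interpolation=3),cv2.resize(j,(330,300),interpolation=3)])[100:500] if 0 else cv2.resize(np.vstack([cv2.resize(i,(330,300),interpolation=3),cv2.resize(j,(330,300),interpolation=3)]),(400,600))[:, :400][:400] ])) if 0 else None
W=cv2.resize(w['image'][40:400,150:510],(420,420))
rt=np.vstack([cv2.resize(i,(330,300),interpolation=3),cv2.resize(j,(330,300),interpolation=3)])
W=np.vstack([W,np.zeros((180,420,3),np.uint8)])
cv2.imwrite('pics/c5.png',np.hstack([W,rt]))"
```

```text
time_s: 9.07
tcp_pos: [472.9, 55.5, 88.8]
tcp_rot: [-0.509, -3.099, 0.002]
contact_force: [0.7, 0.3, -1.8]
finger_gap: 12.2
t9.07 tcp [472.9  55.5  88.8] yaw 71.3 j [ 0.12  0.25 -0.38  0.94 -0.    0.44] F [ 0.7  0.3 -1.8] gap 12.2
 rows: [0.02 0.01 0.08] [-0.001 -0.001 -0.003] n>= 0.0
[[591.4, 292.7], [638.6, 291.9], [452.9, 294.3]]
[[232.5, 204.2], [230.2, 198.1], [239.2, 221.9]]
[[408.8, 234.8], [417.3, 236.4], [385.5, 230.7]]
```

View pics/c5.png

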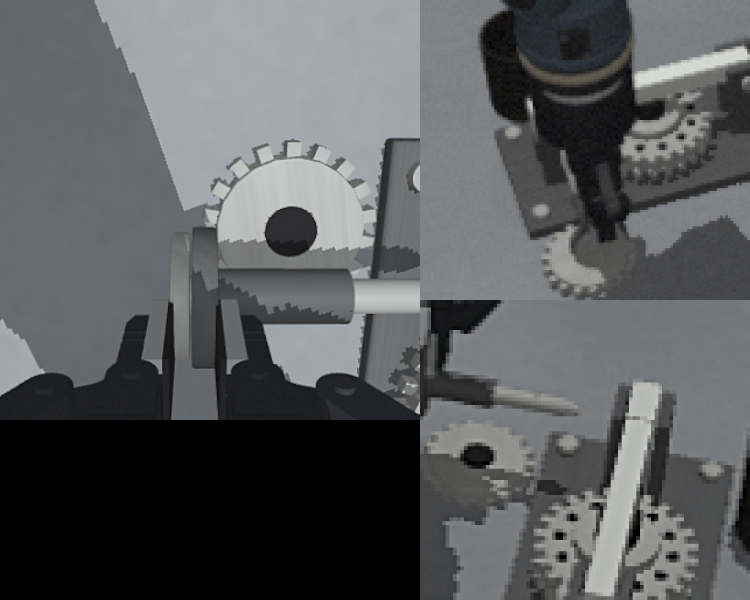

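Scene: the pin tip is at (408,234) and the shoulder at (385,229), each within about 1 px of prediction. The wrist shank line is at row 294, against 293.5 predicted. I'll insert slowly and watch the force.

```bash
python3 -m creep '[[[0,0.6,0.1,0,0,0],[0,1.2,0.1,0,0,0],[0,1.8,0.1,0,0,0],[0,2.3,0.1,0,0,0],[0,2.6,0.1,0,0,0],[0,2.9,0.1,0,0,0],[0,2.9,0.1,0,0,0]]]'
python3 -c "
from h import *
go((472.7+.318*29,55.7+.948*29,88),71.5)
a=snap('scene','s8');cv2.imwrite('pics/c6.png',cv2.resize(a['image'][205:285,365:455],(720,600),interpolation=3))"
```

```text
time_s: 9.8
tcp_pos: [482.6, 84.0, 87.9]
tcp_rot: [-0.507, -3.1, 0.001]
contact_force: [-0.8, 0.7, -0.5]
finger_gap: 12.5
t9.80 tcp [482.6  84.   87.9] yaw 71.4 j [ 0.17  0.27 -0.35  0.94 -0.    0.5 ] F [-0.8  0.7 -0.5] gap 12.5
 rows: [ 0.03 -0.1  -0.01] [-0.001 -0.    -0.002] n>= 0.0
```

No contact, and the tip should be inside the first ear. Continuing.

```bash
python3 -m creep '[[[0,0.3,0,0,0,0],[0,0.6,0,0,0,0],[0,0.9,0,0,0,0],[0,1.2,0,0,0,0],[0,1.5,0,0,0,0],[0,1.5,0,0,0,0]]]'
python3 -m creep '[[[0,0.3,0,0,0,0],[0,0.6,0,0,0,0],[0,0.9,0,0,0,0],[0,1.2,0,0,0,0],[0,1.2,0,0,0,0]]]'
python3 -c "
from h import *
go((519.3-.318*74+1.9,200.9-.948*74-.6,88),71.5)"
```

```text
time_s: 10.35
tcp_pos: [487.5, 98.5, 87.9]
tcp_rot: [-0.507, -3.1, 0.001]
contact_force: [0.3, -0.4, -0.5]
finger_gap: 12.1
time_s: 10.77
tcp_pos: [491.6, 110.4, 87.9]
tcp_rot: [0.506, 3.1, -0.001]
contact_force: [0.5, 1.5, -0.9]
finger_gap: 12.8
t10.77 tcp [491.6 110.4  87.9] yaw 71.4 j [ 0.22  0.3  -0.32  0.95 -0.    0.54] F [ 0.5  1.5 -0.9] gap 12.8
 rows: [ 0.05  2.06 -0.01] [-0.     0.    -0.001] n>= 0.5
```

```bash
python3 -m creep '[[[0,0.3,0,0,0,0],[0,0.6,0,0,0,0],[0,0.9,0,0,0,0],[0,1.2,0,0,0,0],[0,1.4,0,0,0,0],[0,1.4,0,0,0,0]]]'
python3 -m creep '[[[0,0.2,0,0,0,0],[0,0.4,0,0,0,0],[0,0.5,0,0,0,0],[0,0.5,0,0,0,0]]]'
python3 -c "
from h import *
go((519.3-.318*74+1.9,200.9-.948*74-.6,88),71.5)"
```

```text
time_s: 11.27
tcp_pos: [496.3, 124.1, 87.9]
tcp_rot: [0.506, 3.1, -0.0]
contact_force: [-0.9, 0.5, -1.0]
finger_gap: 12.2
time_s: 11.6
tcp_pos: [497.9, 129.1, 87.9]
tcp_rot: [0.506, 3.101, 0.0]
contact_force: [0.5, 0.8, -0.4]
finger_gap: 12.2
t11.60 tcp [497.9 129.1  87.9] yaw 71.5 j [ 0.25  0.31 -0.3   0.96  0.    0.58] F [ 0.5  0.8 -0.4] gap 12.2
 rows: [ 0.06  0.09 -0.01] [ 0.  0. -0.] n>= 0.0
```

```bash
for k in 1 2; do python3 -m creep '[[[0,0.1,0,0,0,0],[0,0.2,0,0,0,0],[0,0.2,0,0,0,0]]]' | grep -E 'tcp_pos|contact'; done
python3 -c "
from h import *
a=snap('scene','s9');w=snap('wrist','w9');d=snap('side','d9')
cv2.imwrite('pics/c6.png',np.hstack([cv2.resize(a['image'][205:285,375:455],(400,400),interpolation=3),w['image'][60:460,240:640]]))"
```

```text
tcp_pos: [498.6, 131.1, 87.9]
contact_force: [-0.5, -0.1, -0.4]
tcp_pos: [498.9, 132.2, 87.9]
contact_force: [-1.5, -4.8, 1.8]
```

Contact along the bore axis. I'll press a little more and look.

```bash
python3 -m creep '[[[0,0.15,0,0,0,0],[0,0.25,0,0,0,0],[0,0.25,0,0,0,0]]]'
python3 -c "
from h import *
go((519.3-.318*74+1.9,200.9-.948*74-.6,88),71.5)
a=snap('scene','s9');w=snap('wrist','w9')
cv2.imwrite('pics/c6.png',np.hstack([cv2.resize(a['image'][205:285,375:455],(400,400),interpolation=3),w['image'][60:460,240:640]]))"
```

```text
time_s: 12.5
tcp_pos: [498.9, 132.4, 87.8]
tcp_rot: [-0.508, -3.1, 0.01]
contact_force: [-2.7, -12.8, 5.1]
finger_gap: 12.8
t12.50 tcp [498.9 132.4  87.8] yaw 71.4 j [ 0.26  0.32 -0.29  0.97 -0.01  0.59] F [ -2.7 -12.8   5.1] gap 12.8
 rows: [ 0.04 -0.25 -0.01] [-0.007  0.001 -0.002] n>= 0.1
```

View pics/c6.png

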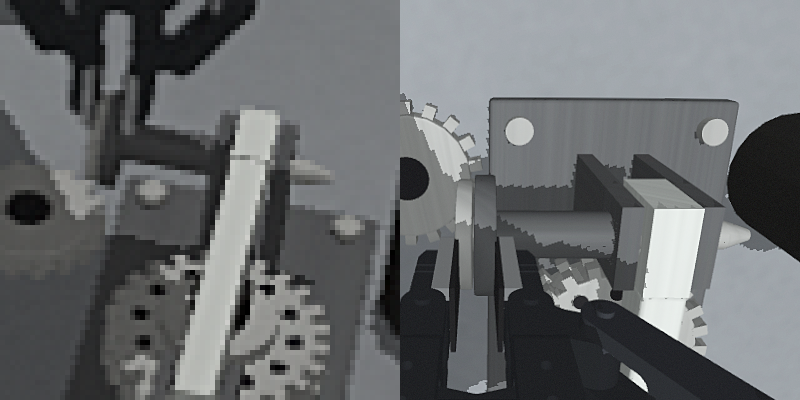

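Scene: the nose sticks out beyond the +y ear. Wrist: the collar face meets the near ear with no visible gap, and the bar is down. I'll release.

```bash
python3 -m creep '[[[0,0,0,0,0,0],[0,-0.1,0,0,0,0],[0,-0.2,0,0,0,0],[0,-0.2,0,0,0,0],[0,-0.2,0,0,0,0]]]' 3.8
python3 -m creep '[[[0,0,-1,0,0,0],[0,0,-3,0,0,0],[0,0,-6,0,0,0],[0,0,-9,0,0,0],[-3,-1,-12,0,0,0],[-6,-2,-13,0,0,0],[-8,-2,-13,0,0,0],[-8,-2,-13,0,0,0]]]'
python3 -c "
from h import *
go((519.3-.318*74+1.9,200.9-.948*74-.6,88),71.5)
a=snap('scene','s10');w=snap('wrist','w10');d=snap('side','d10')
cv2.imwrite('pics/c7.png',np.vstack([np.hstack([cv2.resize(a['image'][205:285,375:455],(300,300),interpolation=3),cv2.resize(w['image'][0:300,120:520],(400,300))]),
 np.hstack([cv2.resize(d['image'][140:240,180:280],(300,300),interpolation=3),cv2.resize(d['image'][260:360,300:433],(400,300),interpolation=3)])]))
for z in (75,): print(proj(w,[np.array([519.3,200.9,75])+np.array([.318,.948,0])*k for k in(-85,-79,-64,-19,39)]).round(1).tolist())"
```

```text
time_s: 13.02
tcp_pos: [498.4, 130.8, 88.0]
tcp_rot: [-0.508, -3.1, 0.009]
contact_force: [0.2, 0.1, 0.6]
finger_gap: 38.1
time_s: 13.68
tcp_pos: [571.6, 85.8, 219.6]
tcp_rot: [0.51, 3.096, -0.008]
contact_force: [-1.4, -0.6, -0.7]
finger_gap: 37.9
t13.68 tcp [571.6  85.8 219.6] yaw 71.3 j [ 0.15  0.33  0.09  1.33 -0.01  0.48] F [-1.4 -0.6 -0.7] gap 37.9
 rows: [ 8.49  1.88 13.12] [-0.004  0.005 -0.004] n>= 3.8
[[329.1, 87.4], [338.6, 87.4], [362.4, 87.4], [433.2, 87.9], [522.5, 89.4]]
```

View pics/c7.png

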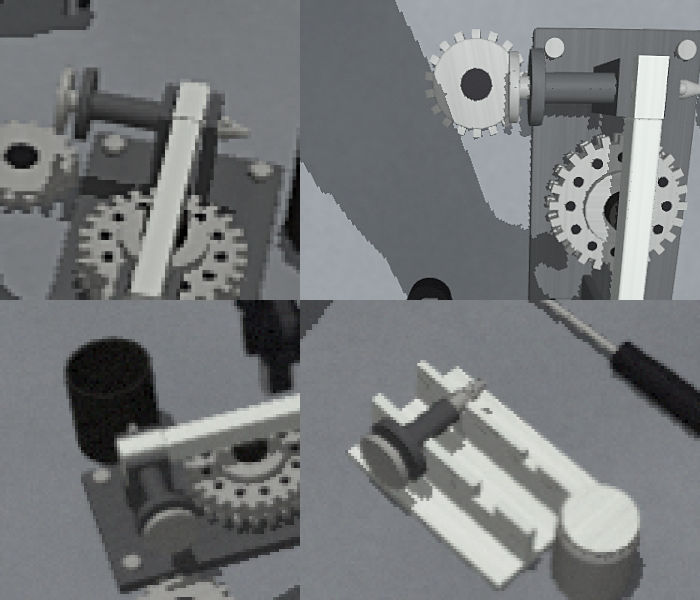

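```bash
python3 -m creep '[[[0,0,-3,0,0,0],[0,0,-3,0,0,0],[0,0,-3,0,0,0],[0,0,-3,0,0,0]]]' && python3 -c "
from cell import *
print(finish_job())"
```

```text
time_s: 14.17
tcp_pos: [566.7, 87.8, 248.1]
tcp_rot: [-0.507, -3.099, 0.009]
contact_force: [-0.1, 0.1, -0.1]
finger_gap: 38.3
the job is handed in; nothing more can be done
None
```

The sprocket is locked in the jig and the job is handed in after about 14 s of robot time; no verdict was given.

- **Bar:** I pushed it down until it stopped, with the fingertips at z = 92.0 mm. The force there rose to about 19 N with no further movement.
- **Pin:** I took the long pin by its flange with the button held in. I slid it through the fork from the free (-y) side until the shoulder met the ear, at about 13 N along the bore. The wrist picture taken then showed no gap.
- **Release and last checks:**
  - The button's rear face was at column 329, as predicted for button out.
  - The nose was through the far ear, and the bar was down.
  - The flange face was about 3 px off prediction.
  - The balls themselves could not be made out, so the lock rests on the button being out.
- **Other things:** The short pin, tin, idler and coupler looked undisturbed in the last pictures. I did not check the screwdriver or bracket closely.
- **Disagreements:** While gripping the head, the finger gap read 12 to 13 mm where 15 mm was expected. An 8 N upward force also showed as the fingers closed. The pin was held firmly all the same.

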